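# Turn the battery pack over and put it on charge

### The arm

A 6-joint arm with a two-finger parallel gripper is mounted at the origin on a cart in front of the work surface, level with it; the furniture and walls round the work are solid. World frame = base frame: x ahead of the robot, y to its left, z up, the work surface at z = 0. Lengths are in mm, angles in rad, forces in N, time in s.
With the tool pointing down it reaches from about 350 to 975 mm from the base axis. Payload 7.1 kg.
Tool frame: the origin (TCP) lies at the very end of the fingers, on their centre line; the grasp point (between the pads) lies ctrl.hold_point_z behind it (ctrl.hold_point_z is the distance from the TCP to the grasp point, in mm); z points along the fingers, y is the line along which they close (so a half turn about z gives the same grasp; the last joint's range is limited). The gripper opens to 88 mm and grips with 3 to 60 N. Pads are 20 mm wide; open, the fingers measure 115 mm over their backs; the gripper's body (75 mm by 178 mm) begins 61 mm behind the grasp point.
Start: joints at [1.312, 0.423, 1.63, -0, 1.089, -0.019], TCP at [148.411, 607.107, 222.675] pointing down, gripper open.
Joint ranges: [-3, 3], [-0.9, 2.11], [0.09, 2.58], [-1.31, 4.45], [0.11, 2.69], [-2.54, 2.54]. Speed limits (rad/s): [2.39, 2.39, 3.01, 3.14, 3.14, 3.14].

### API

Orientations are given as a rotation vector (axis times angle).
In Python, from workcell import ctrl gives the robot as it stands. The module is installed in compiled form; this text tells all that it offers.
- The arm moves only by the shell command python3 -m creep 'ROWS'. ROWS is JSON, a list of rows, each an object with "translation": the shift along the tool's x, y, z in mm, a list of three; "angular": the turn, a rotation vector about the tool's x, y, z in rad, a list of three; "jaw": the opening, from 0 (shut) to 1 (fully open). A call has exactly 8 rows; each row is the pose to reach, as a shift and turn from the pose commanded when the call began, along the tool's axes at that moment; what a row does not reach only later rows make up. A row lasts 1/8 s, in which the tool goes at most 62.5 mm and 10.7 degrees, less where a joint would pass 70% of its speed; a pose out of reach is approached as far as the arm can. A call with a gripper value outside its range is refused whole. The fingers move at their own pace and stop on an object; the grip force is fixed at half the most. Time passes only in rows, so rows that repeat a pose let the fingers close, or fill a call up. It gives the time, the measured TCP pose, the force, the opening and the grip force at its end, in the units of the state.
- ctrl.get_obs(): the state, without advancing time (a new reading comes with each control period).
- ctrl.get_image(name): name is "side" or "top"; returns the picture (400x640x3 uint8, red, green, blue); there is no depth.
- ctrl.camera_info(name): a dict with "camera_matrix" (3x3 intrinsics, pixels), "distortion" ([k1, k2, p1, p2, k3] as OpenCV has them; the pictures are not rectified), "world_from_camera" (4x4, takes a point from camera to world coordinates). Camera axes: x right, y up, looking along -z (the intrinsics and any distortion apply to the point x, -y, -z); pixel columns grow to the right and rows downward; lengths in mm; the calibration is good to about 2 mm. A picture is of the moment at which its call begins. camera_info takes no time and is no camera call.
- ctrl.close_job(): hands the job in; it is judged then, once.
Trained networks look in the newest picture that a camera, given by its name, has taken for a name from the list of things; names that differ only in an ending like _2 or _b are one class to them, and where a whole thing is asked for, a point or a joint stands for the part that bears it (a point fixed in the world has none). Each returns a list of dicts, best first, with "score" (0 to 1); they miss things now and then, are a little off and sometimes report something else, mostly with a low value. They report only what shows in the picture. A call takes as long as a camera call. They do not tell look-alikes from the thing itself.
- ctrl.look_for(camera, label): "rect" ([left, top, right, bottom] in pixels, round what is visible of it).
The state is a dict: "t": time; "qpos": joint angles; "qvel": joint speeds; "joint_torque": joint torques, N m; "ee_pos": TCP position; "orientation": TCP orientation; "ft_force": force on the tool from outside, world axes, zero at the start; "moment": the same for the moment, N m; "width": finger opening in mm; "grasp_force": force on a finger pad.
Only numpy, scipy, OpenCV 4.12 (cv2) and the standard library are available. Lean on these libraries where they do the work, as an engineer would, in place of code of your own. Each camera call takes 0.05 s, during which the arm holds its last target. There are 200 camera calls.

### The job

The cordless-tool battery pack lies upside down, copper contacts up. Turn it over so that its red side with the white charge gauge is up, and seat it flat and fully down in the pocket of the charger, lengthwise, either way round. Never let it topple over when you let go of it, and leave the tools around it where they lie.

Things in the scene. Friction and masses are not known exactly. Their poses are not given: they have to be found in the camera images.
- pack_center (a point): Centre of the loose battery pack, a flat-faced block 44 mm wide (x), 84 long (y), 42 high (z), 0.25-0.5 kg. +z points out of the marked side (red, white gauge strip, four green dots); the opposite black side has two copper strips and starts facing up, centre 21 mm over the bench. Long axis starts within 20 deg of crosswise to the robot's forward direction. Grip the 84x42 sides, 44 mm apart.
- pack: The same battery pack again, with its origin at its centre, same axes as pack_center. Stood on end (on its 44x42 mm face) it is stable and its centre is 42 mm over the bench.
- charger_floor (a point): Centre of the charger's pocket floor, 12 mm over the bench; z up, y lengthwise, within 20 deg of crosswise to the robot's forward direction. Pocket 92 mm long (y), 52 wide (x). A seated pack's centre is 21 mm over this floor. The charger is left or right of the pack, differing from run to run.
- charger: The charger, a black and grey cradle fixed to the bench, base 84 mm (x) by 124 (y) by 12 thick; origin under its centre. Walls 11 mm thick rise 12 mm over the pocket floor: across each end (y = 46 to 57 mm either way) and along the long sides at the corners only (outward of y = 33 mm); the middle 66 mm of each long side is open, so fingers fit there beside the pack.
- tape_measure: Bystander lying flat on the bench: yellow and black tape measure, 67x82x38 mm; origin at the centre of its underside.
- weld_magnet: Bystander lying flat on the bench: flat grey and red welding magnet, 69x102x14 mm; origin at the centre of its underside.
- locking_pliers: Bystander lying flat on the bench: steel locking pliers, 44x162x14 mm; origin at the centre of its underside.
- flat_file: Bystander lying flat on the bench: flat file with wooden handle, 29x305x29 mm; origin at the centre of its underside.
- spanner: Bystander lying flat on the bench: steel spanner, 30x180x7 mm; origin at the centre of its underside.
- paint_marker: Bystander lying flat on the bench: red and white paint marker, 17x135x16 mm; origin at the centre of its underside.
Things that resemble listed ones, but are neither listed nor needed, are in the scene too. Leave any purple look-alike of the pack alone.

How it is judged:
By the outcome, as a careful person would: the job done as asked, in the order asked, and still so for the second after the job is handed in, with the robot touching nothing.
It also fails if it takes over 61 s, if anything falls off the work surface, if the arm or the gripper's body presses on something with over 40 N, if the wrist force passes 120 N, or if a joint passes its speed limit or range.

## Working session

There is one attempt and no reset: what is moved stays moved. The work goes in short steps, Python scripts to look and compute and a shell command to move; the robot and the scene stay as the last step left them, time stands still between calls to the robot, and variables do not carry over. Pictures are saved under pics/ and viewed, at most 10 in all, crops included, and the job is handed in when it is done.

```bash
mkdir -p pics
cat > h.py <<'E'
import numpy as np, cv2
from workcell import ctrl
from scipy.spatial.transform import Rotation as R
def snap(n,f):
    im=ctrl.get_image(n); cv2.imwrite('pics/'+f,cv2.cvtColor(im,cv2.COLOR_RGB2BGR)); return im
def ray(n,px):
    c=ctrl.camera_info(n);K=np.array(c['camera_matrix']);T=np.array(c['world_from_camera'])
    u=cv2.undistortPoints(np.array(px,float).reshape(-1,1,2),K,np.array(c['distortion'],float)).reshape(-1,2)
    d=np.c_[u[:,0],-u[:,1],-np.ones(len(u))]@T[:3,:3].T
    return T[:3,3],d
def atz(n,px,z):
    o,d=ray(n,px); return o+d*((z-o[2])/d[:,2])[:,None]
E
python3 - <<'E'
from h import *
print(ctrl.get_obs(),ctrl.hold_point_z)
for n in('top','side'):
    snap(n,n+'0.png'); print(n,np.array(ctrl.camera_info(n)['world_from_camera']).round(2))
    for l in('pack','charger'): print(l,[(np.round(d['rect']),round(d['score'],2)) for d in ctrl.look_for(n,l)])
E
```

```text
{'t': 0.0, 'qpos': array([ 1.31202766e+00,  4.23811734e-01,  1.63068768e+00, -5.06411825e-05,
        1.08859630e+00, -1.89945916e-02]), 'qvel': array([ 0.00051796, -0.00237258, -0.00069917,  0.00130162, -0.00118893,
        0.00085905]), 'joint_torque': array([ 5.44267334e-05, -5.44606125e+01, -2.73678499e+01,  6.43623504e-02,
        2.24876142e-02, -1.30694075e-04]), 'ee_pos': array([148.27024666, 606.5870788 , 221.92078357]), 'orientation': array([-3.75678302e-01, -3.11888384e+00,  2.34789098e-03]), 'ft_force': array([-1.14637681, -0.90167167, -0.65794552]), 'moment': array([ 0.01462389,  0.03313051, -0.0131351 ]), 'grasp_force': 0.0, 'width': 87.73336380024517} 18.700000000000003
top [[-2.0000e-02  1.0000e+00 -1.0000e-01  4.8139e+02]
 [-1.0000e+00 -2.0000e-02  2.0000e-02  1.1390e+01]
 [ 2.0000e-02  1.0000e-01  1.0000e+00  8.9501e+02]
 [ 0.0000e+00  0.0000e+00  0.0000e+00  1.0000e+00]]
pack [(array([356., 205., 397., 232.]), 0.73), (array([309., 208., 345., 242.]), 0.64), (array([238., 140., 291., 150.]), 0.31)]
charger [(array([238., 125., 363., 138.]), 0.71), (array([370., 265., 412., 296.]), 0.62), (array([357., 207., 397., 229.]), 0.6), (array([226., 184., 281., 226.]), 0.55)]
side [[ 7.3000e-01  4.4000e-01 -5.2000e-01  5.2050e+01]
 [-6.8000e-01  4.5000e-01 -5.8000e-01 -5.2497e+02]
 [-2.0000e-02  7.7000e-01  6.3000e-01  6.5786e+02]
 [ 0.0000e+00  0.0000e+00  0.0000e+00  1.0000e+00]]
pack [(array([302., 212., 340., 243.]), 0.65), (array([346., 233., 387., 274.]), 0.57)]
charger [(array([268., 171., 319., 208.]), 0.59)]
```

View pics/top0.png

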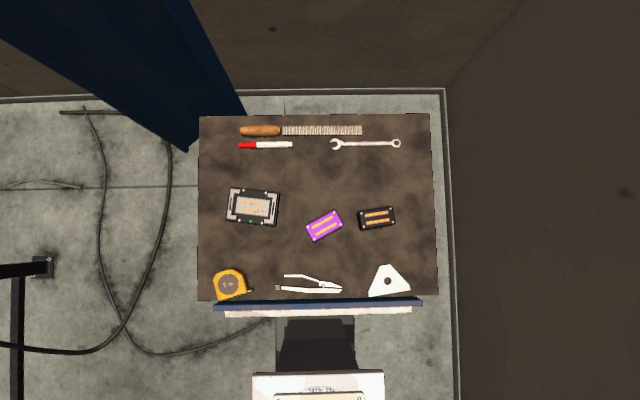

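View pics/side0.png

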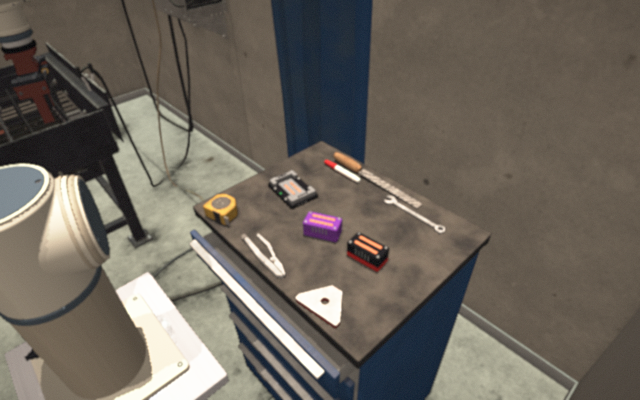

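The top view shows the pack (black, copper strips) at about (376,217), the purple look-alike at (324,225) and the charger at (253,206). The side view shows the pack at (368,252) and the charger at (292,188). The network's (356,205,397,232) is therefore the real pack. I'll enlarge the two areas for their corners.

Run:
```python
from h import *
t=cv2.imread('pics/top0.png')
a=cv2.resize(t[195:240,345:410],None,fx=8,fy=8,interpolation=cv2.INTER_CUBIC)
b=cv2.resize(t[180:235,220:285],None,fx=8,fy=8,interpolation=cv2.INTER_CUBIC)
a=cv2.convertScaleAbs(a,alpha=1.8,beta=10)
w=np.zeros((440,800,3),np.uint8)
a=cv2.resize(t[195:240,350:405],(396*1,324),interpolation=cv2.INTER_CUBIC); a=cv2.convertScaleAbs(a,alpha=2)
b=cv2.resize(t[182:232,225:282],(400,351),interpolation=cv2.INTER_CUBIC)
w[:324,:396]=a; w[:351,400:]=b
cv2.imwrite('pics/c0.png',w)
```

```text
(no output)
```

View pics/c0.png

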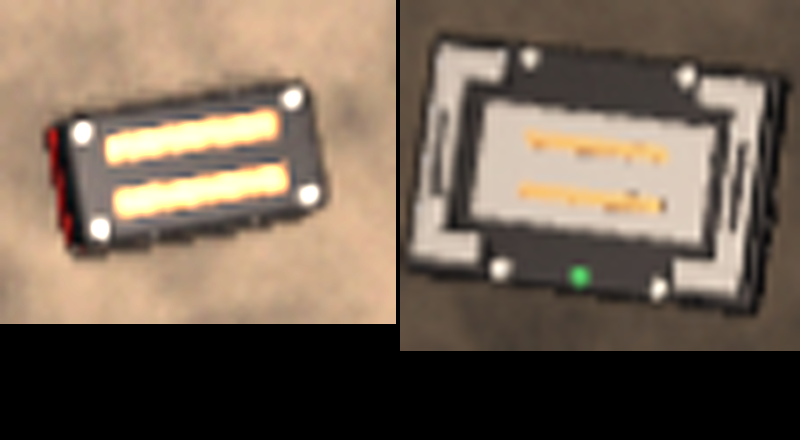

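The left crop shows the pack's four corner screws at (83,132), (291,98), (309,194) and (100,228). The right crop shows the pocket's pale floor corners at (485,103), (718,126), (701,244) and (473,218), and the four base screws.

```bash
cat > m.py <<'E'
from h import *
def px(p,s,o): return (np.array(p,float)+.5)/s-.5+np.array(o)
def an(n,P):
    c=P.mean(0); a=P[1]-P[0]+P[2]-P[3]; b=P[0]-P[3]+P[1]-P[2]
    print(n,c.round(1),'yaw of long axis',np.degrees(np.arctan2(a[1],a[0])).round(1),'sizes',np.linalg.norm(a)/2,np.linalg.norm(b)/2)
E
python3 - <<'E'
from m import *
an('pack screws',atz('top',px([(83,132),(291,98),(309,194),(100,228)],7.2,(350,195)),42))
s=7.018
an('chg floor',atz('top',px([(85,103),(318,126),(301,244),(73,218)],s,(225,182)),12))
an('chg screws',atz('top',px([(130,58),(287,76),(258,288),(101,268)],s,(225,182)),12))
# side check
for p,z,n in (((368,244),42,'pack top'),((292,188),12,'chg')): print(n,atz('side',[p],z).round(1))
E
```

```text
pack screws [ 521.6 -147.1   42. ] yaw of long axis -82.0 sizes 69.93070874403396 31.95782109788756
chg floor [555.9 150.7  12. ] yaw of long axis -97.2 sizes 80.61300910779244 40.80852447412988
chg screws [556.1 150.8  12. ] yaw of long axis -98.0 sizes 55.010859125718184 74.02307667936302
pack top [[ 521.3 -146.3   42. ]]
chg [[553.6 150.2  12. ]]
```

```bash
cat >> h.py <<'E'
def pose(c,phi,th,s):
    "grasp pose for pack centre c, closing axis yaw phi, lean th (+ = body right), grasp point s mm behind centre"
    p=np.radians(phi); y=np.array([np.cos(p),np.sin(p),0]); z=np.array([0,0,-1.]); x=np.cross(y,z)
    Q=np.c_[x,y,z]@R.from_euler('y',th,degrees=True).as_matrix()
    return np.array(c,float)+Q[:,2]*(ctrl.hold_point_z-s),Q
def rows(*T):
    o=ctrl.get_obs(); R0=R.from_rotvec(o['orientation']).as_matrix()
    for t in T:
        P,Q=pose(*t); a=R.from_matrix(R0.T@Q).as_rotvec()
        print((R0.T@(P-o['ee_pos'])).round(1).tolist(),a.round(4).tolist())
E
python3 -c "
from h import *
rows(((521.5,-147,150),8,-30,6))"
```

```text
[-543.9, -649.6, 83.7] [0.3111, -0.4593, 1.1628]
```

```bash
python3 -m creep '[{"translation":[-543.9,-649.6,83.7],"angular":[0.3111,-0.4593,1.1628],"jaw":1},{"translation":[-543.9,-649.6,83.7],"angular":[0.3111,-0.4593,1.1628],"jaw":1},{"translation":[-543.9,-649.6,83.7],"angular":[0.3111,-0.4593,1.1628],"jaw":1},{"translation":[-543.9,-649.6,83.7],"angular":[0.3111,-0.4593,1.1628],"jaw":1},{"translation":[-543.9,-649.6,83.7],"angular":[0.3111,-0.4593,1.1628],"jaw":1},{"translation":[-543.9,-649.6,83.7],"angular":[0.3111,-0.4593,1.1628],"jaw":1},{"translation":[-543.9,-649.6,83.7],"angular":[0.3111,-0.4593,1.1628],"jaw":1},{"translation":[-543.9,-649.6,83.7],"angular":[0.3111,-0.4593,1.1628],"jaw":1}]'; python3 -c "
from h import *
rows(((521.5,-147,150),8,-30,6))"
```

```text
t: 1.3
ee_pos: [369.4, 159.7, 173.1]
orientation: [1.777, 2.042, -0.475]
ft_force: [1.3, 0.9, 0.3]
width: 88.1
grasp_force: 0.0
[-269.8, 108.1, 195.1] [0.0005, -0.0002, -0.001]
```

```bash
python3 -m creep '[{"translation":[-269.8,108.1,195.1],"angular":[0,0,0],"jaw":1},{"translation":[-269.8,108.1,195.1],"angular":[0,0,0],"jaw":1},{"translation":[-269.8,108.1,195.1],"angular":[0,0,0],"jaw":1},{"translation":[-269.8,108.1,195.1],"angular":[0,0,0],"jaw":1},{"translation":[-269.8,108.1,195.1],"angular":[0,0,0],"jaw":1},{"translation":[-269.8,108.1,195.1],"angular":[0,0,0],"jaw":1},{"translation":[-269.8,108.1,195.1],"angular":[0,0,0],"jaw":1},{"translation":[-269.8,108.1,195.1],"angular":[0,0,0],"jaw":1}]'; python3 -c "
from h import *
print(ctrl.get_obs()['qpos'].round(2))
rows(((521.5,-147,90),8,-30,6),((521.5,-147,21),8,-30,6))
snap('side','s1.png')"
```

```text
t: 2.3
ee_pos: [520.7, -151.9, 139.2]
orientation: [1.777, 2.043, -0.476]
ft_force: [-0.0, 0.6, -0.2]
width: 87.9
grasp_force: 0.0
[-0.02  0.44  1.99 -0.77  0.79  0.41]
[28.7, 1.5, 53.0] [-0.0004, -0.0008, -0.0002]
[63.1, 1.5, 112.7] [-0.0004, -0.0008, -0.0002]
```

View pics/s1.png

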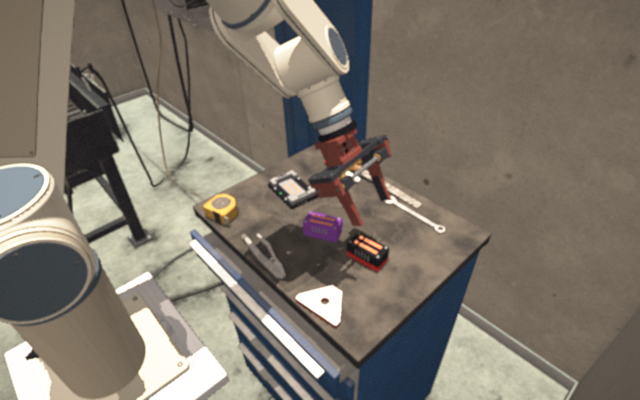

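The gripper is open, leaning left and in line over the real pack at about (368,250), clear of the purple block. Descending and closing.

```bash
python3 -m creep '[{"translation":[28.7,1.5,53],"angular":[0,0,0],"jaw":1},{"translation":[45,1.5,82],"angular":[0,0,0],"jaw":1},{"translation":[63.1,1.5,112.7],"angular":[0,0,0],"jaw":1},{"translation":[63.1,1.5,112.7],"angular":[0,0,0],"jaw":1},{"translation":[63.1,1.5,112.7],"angular":[0,0,0],"jaw":0},{"translation":[63.1,1.5,112.7],"angular":[0,0,0],"jaw":0},{"translation":[63.1,1.5,112.7],"angular":[0,0,0],"jaw":0},{"translation":[63.1,1.5,112.7],"angular":[0,0,0],"jaw":0}]'; python3 -c "
from h import *
print(ctrl.get_obs()['qpos'].round(2))
rows(((521.5,-147,120),8,-30,6))"
```

```text
t: 3.35
ee_pos: [523.3, -153.7, 10.9]
orientation: [1.776, 2.042, -0.474]
ft_force: [-0.3, -0.1, 0.4]
width: 51.1
grasp_force: 0.0
[-0.02  0.69  2.   -1.01  0.62  0.73]
[-48.5, -0.7, -85.3] [0.0011, -0.0003, -0.0008]
```

```bash
python3 -m creep '[{"translation":[0,0,0],"angular":[0,0,0],"jaw":0},{"translation":[0,0,0],"angular":[0,0,0],"jaw":0},{"translation":[0,0,0],"angular":[0,0,0],"jaw":0},{"translation":[-5,0,-9],"angular":[0,0,0],"jaw":0},{"translation":[-20,0,-35],"angular":[0,0,0],"jaw":0},{"translation":[-35,0,-61],"angular":[0,0,0],"jaw":0},{"translation":[-50,0,-87],"angular":[0,0,0],"jaw":0},{"translation":[-50,0,-87],"angular":[0,0,0],"jaw":0}]'
python3 - <<'E'
from h import *
print(ctrl.get_obs()['qpos'].round(4).tolist(),ctrl.get_obs()['ee_pos'].round(1),ctrl.get_obs()['orientation'].round(4))
from scipy.optimize import least_squares
D=[([1.31203,.42381,1.63069,-.00005,1.0886,-.01899],[148.4,606.9,222.3],[-.3757,-3.1189,.0023]),
([-.02,.44,1.99,-.77,.79,.41],[520.7,-151.9,139.2],[1.777,2.043,-.476]),
([-.02,.69,2.0,-1.01,.62,.73],[523.3,-153.7,10.9],[1.776,2.042,-.474]),
]
o=ctrl.get_obs();D.append((o['qpos'],o['ee_pos'],o['orientation']))
E0=R.from_euler
def fk(q,p):
    h,a,L1,e,L2,d=p
    A=E0('z',q[0]);B=A*E0('y',q[1]);C=A*E0('y',q[1]+q[2]);W=C*E0('z',q[3])*E0('y',q[4])
    P=np.array([0,0,h])+A.apply([a,0,0])+B.apply([0,0,L1])+C.apply([e,0,L2])+W.apply([0,0,d])
    T=W*E0('z',q[5])*R.from_matrix([[0,1,0],[-1,0,0],[0,0,1]])
    return P,T
def f(p): return np.concatenate([fk(q,p)[0]-x for q,x,_ in D])
s=least_squares(f,[300,0,450,0,450,300]);print(s.x.round(1),np.abs(s.fun).max())
for q,x,r in D: print((R.from_rotvec(r).inv()*fk(q,s.x)[1]).as_rotvec().round(2))
E
```

```text
t: 4.35
ee_pos: [524.0, -153.5, 112.3]
orientation: [1.776, 2.041, -0.471]
ft_force: [-0.7, -0.4, -3.0]
width: 43.8
grasp_force: 30.0
[-0.0245, 0.4867, 1.9907, -0.812, 0.7458, 0.4705] [ 524.  -153.5  112.3] [ 1.7762  2.0406 -0.471 ]
[292.4  12.6 555.5  76.6 474.2 287.6] 11.49156557994499
[ 0.   -0.    3.14]
[-0.   -0.01  3.13]
[ 0.   -0.01  3.14]
[ 0.    0.   -3.14]
```

Gripped: 43.8 mm opening at 30 N. Next I'll use the rough kinematic fit to choose a standing spot and leans inside the joint ranges.

```bash
cat > ik.py <<'E'
from h import *
from scipy.optimize import least_squares
E0=R.from_euler
p=[292.4,12.6,555.5,76.6,474.2,287.6]
lo=np.array([-3,-.9,.09,-1.31,.11,-2.54]);hi=np.array([3,2.11,2.58,4.45,2.69,2.54])
def fk(q):
    h,a,L1,e,L2,d=p
    A=E0('z',q[0]);B=A*E0('y',q[1]);C=A*E0('y',q[1]+q[2]);W=C*E0('z',q[3])*E0('y',q[4])
    P=np.array([0,0,h])+A.apply([a,0,0])+B.apply([0,0,L1])+C.apply([e,0,L2])+W.apply([0,0,d])
    return P,W*E0('z',q[5])*R.from_matrix([[0,-1,0],[1,0,0],[0,0,1]])
def ik(t,q0=[-.02,.48,1.99,-.3,.8,.3]):
    P,Q=pose(*t); Qi=R.from_matrix(Q).inv()
    def f(q):
        x,T=fk(q); return np.r_[(x-P)/300,(Qi*T).as_rotvec()]
    s=least_squares(f,q0,bounds=(lo-[0,0,0,.6,0,.5],hi+.5)); return s.x,np.abs(s.fun).max()
E
python3 - <<'E'
from ik import *
for x,y in((521,-150),(600,-180),(620,-190)):
  for phi in(8,-10,-20,-35):
    print(x,y,phi,end=' ')
    for th in(60,50,-45,-55,-60):
        q,e=ik(((x,y,42),phi,th,7),[-.2,.6,1.8,.8*np.sign(th),.9,-.5*np.sign(th)]); print(th,'q4 %.2f q5 %.2f q6 %.2f'%tuple(q[3:]),'ok' if e<.01 and (q>lo).all() and (q<hi).all() else 'X',end=' | ')
    print()
for th in(45,40,30,20): print('chg',th,ik(((556,151,33),-7.5,th,7),[.2,.6,1.8,.8,.9,-.5]))
E
```

```text
521 -150 8 60 q4 0.69 q5 1.50 q6 -1.14 ok | 50 q4 0.63 q5 1.35 q6 -1.10 ok | -45 q4 -1.25 q5 0.84 q6 1.03 ok | -55 q4 -1.34 q5 1.00 q6 1.18 X | -60 q4 -1.37 q5 1.08 q6 1.24 X | 
521 -150 -10 60 q4 0.90 q5 1.33 q6 -1.12 ok | 50 q4 0.83 q5 1.19 q6 -1.05 ok | -45 q4 -0.95 q5 1.00 q6 0.99 ok | -55 q4 -1.03 q5 1.15 q6 1.10 ok | -60 q4 -1.06 q5 1.22 q6 1.14 ok | 
521 -150 -20 60 q4 1.03 q5 1.24 q6 -1.14 ok | 50 q4 0.96 q5 1.09 q6 -1.05 ok | -45 q4 -0.82 q5 1.09 q6 1.00 ok | -55 q4 -0.89 q5 1.24 q6 1.09 ok | -60 q4 -0.92 q5 1.31 q6 1.12 ok | 
521 -150 -35 60 q4 1.27 q5 1.12 q6 -1.20 ok | 50 q4 1.20 q5 0.96 q6 -1.09 ok | -45 q4 -0.65 q5 1.23 q6 1.05 ok | -55 q4 -0.72 q5 1.38 q6 1.10 ok | -60 q4 -0.75 q5 1.45 q6 1.13 ok | 
600 -180 8 60 q4 0.71 q5 1.60 q6 -1.03 ok | 50 q4 0.64 q5 1.45 q6 -1.00 ok | -45 q4 -1.19 q5 0.86 q6 0.86 ok | -55 q4 -1.32 q5 1.00 q6 1.02 X | -60 q4 -1.37 q5 1.08 q6 1.08 X | 
600 -180 -10 60 q4 0.90 q5 1.40 q6 -0.99 ok | 50 q4 0.82 q5 1.26 q6 -0.93 ok | -45 q4 -0.93 q5 1.05 q6 0.86 ok | -55 q4 -1.03 q5 1.19 q6 0.96 ok | -60 q4 -1.07 q5 1.26 q6 1.01 ok | 
600 -180 -20 60 
[... 919 characters left out ...]
15 q6 -1.01 ok | 50 q4 1.14 q5 1.01 q6 -0.89 ok | -45 q4 -0.66 q5 1.33 q6 0.92 ok | -55 q4 -0.74 q5 1.48 q6 0.96 ok | -60 q4 -0.78 q5 1.55 q6 0.98 ok | 
chg 45 (array([-0.07979045,  0.77303162,  1.93063554,  1.20914483,  0.85568926,
       -0.97529907]), np.float64(9.000207986294603e-16))
chg 40 (array([-0.04656068,  0.7414445 ,  1.9318827 ,  1.13606117,  0.78410484,
       -0.88039668]), np.float64(7.579122514774402e-16))
chg 30 (array([ 0.02644428,  0.69075057,  1.92523404,  0.9320048 ,  0.66252989,
       -0.63409335]), np.float64(9.004380574495485e-12))
chg 20 (array([ 0.10526646,  0.65876556,  1.90677907,  0.64200508,  0.58874647,
       -0.30557166]), np.float64(8.916364890865224e-10))
```

```bash
python3 -c "
from h import *
rows(((580,-180,130),-20,60,6))"
```

```text
[-26.7, 57.0, 2.5] [-0.1359, 1.5353, 0.5242]
```

```bash
python3 -m creep '[{"translation":[-26.7,57,2.5],"angular":[-0.1359,1.5353,0.5242],"jaw":0},{"translation":[-26.7,57,2.5],"angular":[-0.1359,1.5353,0.5242],"jaw":0},{"translation":[-26.7,57,2.5],"angular":[-0.1359,1.5353,0.5242],"jaw":0},{"translation":[-26.7,57,2.5],"angular":[-0.1359,1.5353,0.5242],"jaw":0},{"translation":[-26.7,57,2.5],"angular":[-0.1359,1.5353,0.5242],"jaw":0},{"translation":[-26.7,57,2.5],"angular":[-0.1359,1.5353,0.5242],"jaw":0},{"translation":[-26.7,57,2.5],"angular":[-0.1359,1.5353,0.5242],"jaw":0},{"translation":[-26.7,57,2.5],"angular":[-0.1359,1.5353,0.5242],"jaw":0}]'; python3 -c "
from h import *
print(ctrl.get_obs()['qpos'].round(2))
rows(((580,-180,100),-20,60,6),((580,-180,50),-20,60,6))"
```

```text
t: 5.35
ee_pos: [582.0, -170.4, 120.1]
orientation: [-1.983, -1.471, -0.968]
ft_force: [-0.4, 1.0, -5.5]
width: 43.6
grasp_force: 30.0
[-0.69  0.74  1.68  0.86  1.27 -0.9 ]
[-19.8, 0.6, 17.7] [-0.0169, 0.1595, 0.0474]
[-58.5, -0.8, 49.2] [-0.0169, 0.1595, 0.0474]
```

```bash
python3 -m creep '[{"translation":[-19.8,0.6,17.7],"angular":[-0.0169,0.1595,0.0474],"jaw":0},{"translation":[-29,0.2,25],"angular":[-0.0169,0.1595,0.0474],"jaw":0},{"translation":[-40,-0.2,34],"angular":[-0.0169,0.1595,0.0474],"jaw":0},{"translation":[-50,-0.5,42],"angular":[-0.0169,0.1595,0.0474],"jaw":0},{"translation":[-58.5,-0.8,49.2],"angular":[-0.0169,0.1595,0.0474],"jaw":0},{"translation":[-58.5,-0.8,49.2],"angular":[-0.0169,0.1595,0.0474],"jaw":0},{"translation":[-58.5,-0.8,49.2],"angular":[-0.0169,0.1595,0.0474],"jaw":0},{"translation":[-58.5,-0.8,49.2],"angular":[-0.0169,0.1595,0.0474],"jaw":0}]'; python3 -c "
from h import *
rows(((580,-180,42),-20,60,6),((580,-180,41),-20,60,6))
snap('side','s2.png')"
```

```text
t: 6.35
ee_pos: [584.9, -169.6, 45.9]
orientation: [-1.897, -1.335, -1.093]
ft_force: [0.0, 0.2, -4.2]
width: 43.9
grasp_force: 30.0
[-9.0, -1.1, 4.8] [-0.0001, 0.0044, 0.0049]
[-9.9, -1.1, 5.3] [-0.0001, 0.0044, 0.0049]
```

View pics/s2.png

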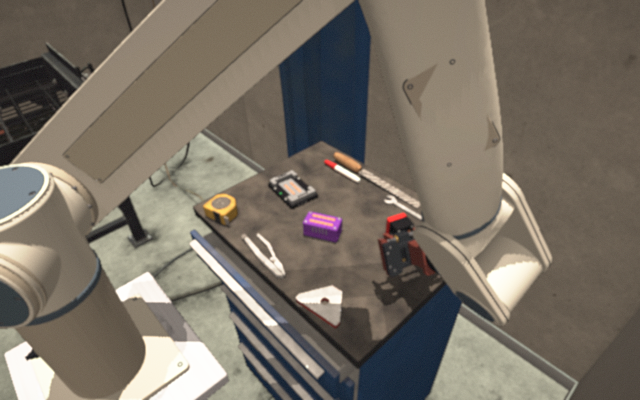

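The pack stands upright in the jaws at about (398,245), red end up; it sits just above the bench.

```bash
python3 -m creep '[{"translation":[-5,-0.8,2.5],"angular":[0,0.0044,0.0049],"jaw":0},{"translation":[-6.5,-1.1,3.4],"angular":[0,0.0044,0.0049],"jaw":0},{"translation":[-7.5,-1.1,4],"angular":[0,0.0044,0.0049],"jaw":0},{"translation":[-8.2,-1.1,4.4],"angular":[0,0.0044,0.0049],"jaw":0},{"translation":[-9,-1.1,4.8],"angular":[0,0.0044,0.0049],"jaw":0},{"translation":[-9,-1.1,4.8],"angular":[0,0.0044,0.0049],"jaw":0},{"translation":[-9,-1.1,4.8],"angular":[0,0.0044,0.0049],"jaw":0},{"translation":[-9,-1.1,4.8],"angular":[0,0.0044,0.0049],"jaw":0}]'; python3 -c "
from h import *
rows(((580,-180,42),-20,60,6),((580,-180,41),-20,60,6))
o=ctrl.get_obs();print(R.from_rotvec(o['orientation']).as_matrix().round(4).tolist(),o['ft_force'])"
```

```text
t: 7.4
ee_pos: [583.5, -169.4, 35.1]
orientation: [-1.895, -1.326, -1.094]
ft_force: [0.0, -0.2, -3.5]
width: 43.8
grasp_force: 30.0
[0.4, 0.3, -0.4] [-0.0005, -0.0004, -0.0007]
[-0.5, 0.3, 0.1] [-0.0005, -0.0004, -0.0007]
[[0.1716, 0.9397, 0.2958], [0.4693, -0.3419, 0.8142], [0.8662, -0.0009, -0.4996]] [ 0.04021862 -0.20674042 -3.51038913]
```

```bash
python3 -m creep '[{"translation":[-0.4,0,0.25],"angular":[0,0,0],"jaw":0},{"translation":[-0.8,0,0.5],"angular":[0,0,0],"jaw":0},{"translation":[-1.2,0,0.75],"angular":[0,0,0],"jaw":0},{"translation":[-1.6,0,1],"angular":[0,0,0],"jaw":0},{"translation":[-1.6,0,1],"angular":[0,0,0],"jaw":0},{"translation":[-1.6,0,1],"angular":[0,0,0],"jaw":0},{"translation":[-1.6,0,1],"angular":[0,0,0],"jaw":0},{"translation":[-1.6,0,1],"angular":[0,0,0],"jaw":0}]'
```

```text
t: 8.4
ee_pos: [583.5, -169.4, 34.2]
orientation: [-1.894, -1.326, -1.095]
ft_force: [-4.2, -2.1, 5.5]
width: 43.9
grasp_force: 30.0
```

Contact with the bench. I'll ease off half a millimetre and release.

```bash
python3 -m creep '[{"translation":[0.5,0,-0.3],"angular":[0,0,0],"jaw":0},{"translation":[0.5,0,-0.3],"angular":[0,0,0],"jaw":0.55},{"translation":[0.5,0,-0.3],"angular":[0,0,0],"jaw":0.6},{"translation":[0.5,0,-0.3],"angular":[0,0,0],"jaw":1},{"translation":[0.5,0,-0.3],"angular":[0,0,0],"jaw":1},{"translation":[0.5,0,-0.3],"angular":[0,0,0],"jaw":1},{"translation":[0.5,0,-0.3],"angular":[0,0,0],"jaw":1},{"translation":[0.5,0,-0.3],"angular":[0,0,0],"jaw":1}]'; python3 -c "
from h import *
for n in('side','top'):
    im=snap(n,n+'3.png')
a=cv2.imread('pics/side3.png')[180:300,330:450];b=cv2.imread('pics/top3.png')[150:250,340:460]
w=np.zeros((400,800,3),np.uint8);w[:,:400]=cv2.resize(a,(400,400));w[:333,400:]=cv2.resize(b,(400,333));cv2.imwrite('pics/c3.png',w)
C=(580,-180,43)
rows(*[(C,-20,t,6) for t in(50,40,30,20,10,0,-10,-10)])"
```

```text
t: 9.4
ee_pos: [583.6, -169.4, 33.8]
orientation: [-1.895, -1.326, -1.094]
ft_force: [-0.1, -0.5, -0.1]
width: 87.5
grasp_force: 0.0
[0.2, 0.3, -1.8] [-0.0006, -0.1749, -0.0008]
[-2.0, 0.3, -2.4] [-0.0007, -0.3495, -0.0007]
[-4.0, 0.3, -3.3] [-0.0008, -0.524, -0.0006]
[-5.8, 0.3, -4.6] [-0.0008, -0.6985, -0.0006]
[-7.3, 0.3, -6.2] [-0.0009, -0.8731, -0.0005]
[-8.6, 0.3, -8.0] [-0.0009, -1.0476, -0.0004]
[-9.6, 0.3, -10.0] [-0.001, -1.2221, -0.0004]
[-9.6, 0.3, -10.0] [-0.001, -1.2221, -0.0004]
```

View pics/c3.png

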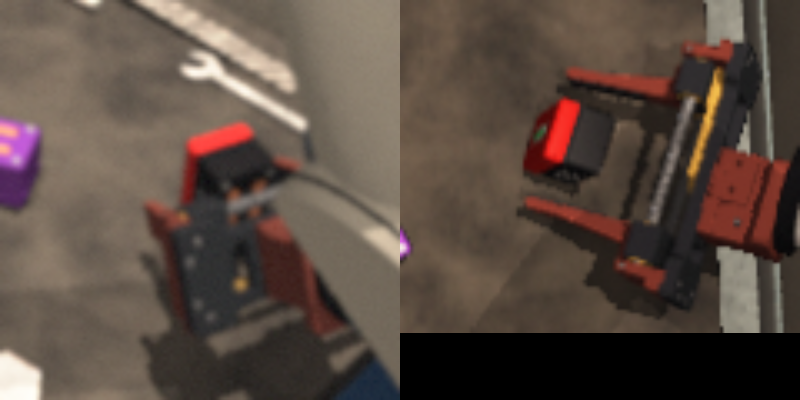

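The pack stands upright, red side to the left, with both open fingers well clear on either side (right crop, pack at about (567,145)). I'll swing the open gripper around it to lean left.

```bash
python3 -m creep '[{"translation":[0.2,0.3,-1.8],"angular":[0,-0.1749,0],"jaw":1},{"translation":[-2,0.3,-2.4],"angular":[0,-0.3495,0],"jaw":1},{"translation":[-4,0.3,-3.3],"angular":[0,-0.524,0],"jaw":1},{"translation":[-5.8,0.3,-4.6],"angular":[0,-0.6985,0],"jaw":1},{"translation":[-7.3,0.3,-6.2],"angular":[0,-0.8731,0],"jaw":1},{"translation":[-8.6,0.3,-8],"angular":[0,-1.0476,0],"jaw":1},{"translation":[-9.6,0.3,-10],"angular":[0,-1.2221,0],"jaw":1},{"translation":[-9.6,0.3,-10],"angular":[0,-1.2221,0],"jaw":1}]'; python3 -c "
from h import *
C=(580,-180,43)
rows(*[(C,-20,t,7) for t in(-20,-30,-40,-50,-60)])"
```

```text
t: 10.5
ee_pos: [580.0, -179.7, 30.4]
orientation: [2.481, 1.747, -0.218]
ft_force: [0.9, 0.5, 0.1]
width: 87.9
grasp_force: 0.0
[-4.5, 0.1, -0.8] [0.0001, -0.1746, 0.005]
[-6.5, 0.1, -1.3] [0.0005, -0.3492, 0.005]
[-8.3, 0.1, -2.2] [0.001, -0.5237, 0.005]
[-10.0, 0.1, -3.4] [0.0014, -0.6982, 0.0049]
[-11.5, 0.1, -4.8] [0.0018, -0.8728, 0.0049]
```

```bash
python3 -m creep '[{"translation":[-4.5,0.1,-0.8],"angular":[0,-0.1746,0.004],"jaw":1},{"translation":[-6.5,0.1,-1.3],"angular":[0,-0.3492,0.004],"jaw":1},{"translation":[-8.3,0.1,-2.2],"angular":[0.001,-0.5237,0.004],"jaw":1},{"translation":[-10,0.1,-3.4],"angular":[0.001,-0.6982,0.004],"jaw":1},{"translation":[-11.5,0.1,-4.8],"angular":[0.002,-0.8728,0.004],"jaw":1},{"translation":[-11.5,0.1,-4.8],"angular":[0.002,-0.8728,0.004],"jaw":1},{"translation":[-11.5,0.1,-4.8],"angular":[0.002,-0.8728,0.004],"jaw":1},{"translation":[-11.5,0.1,-4.8],"angular":[0.002,-0.8728,0.004],"jaw":1}]'; python3 -c "
from h import *
print(ctrl.get_obs()['qpos'].round(2))
rows(((580,-180,42),-20,-60,7))
snap('side','s4.png')"
```

```text
t: 11.5
ee_pos: [575.6, -193.0, 38.3]
orientation: [1.904, 1.324, -1.095]
ft_force: [-0.9, -0.2, -0.3]
width: 87.8
grasp_force: 0.0
[ 0.07  0.96  1.58 -0.94  1.36  1.01]
[3.6, -0.4, -2.0] [-0.0056, -0.0032, -0.0034]
```

View pics/s4.png

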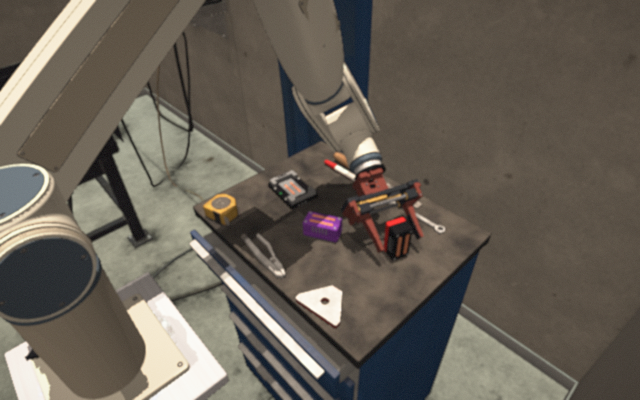

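The pack still stands at about (398,240), with the gripper straddling it from the left. A small correction, then close and lift.

```bash
python3 -m creep '[{"translation":[3.6,-0.4,-2],"angular":[-0.0056,-0.0032,-0.0034],"jaw":1},{"translation":[3.6,-0.4,-2],"angular":[-0.0056,-0.0032,-0.0034],"jaw":0},{"translation":[3.6,-0.4,-2],"angular":[-0.0056,-0.0032,-0.0034],"jaw":0},{"translation":[3.6,-0.4,-2],"angular":[-0.0056,-0.0032,-0.0034],"jaw":0},{"translation":[3.6,-0.4,-2],"angular":[-0.0056,-0.0032,-0.0034],"jaw":0},{"translation":[3.6,-0.4,-2],"angular":[-0.0056,-0.0032,-0.0034],"jaw":0},{"translation":[3.6,-0.4,-2],"angular":[-0.0056,-0.0032,-0.0034],"jaw":0},{"translation":[3.6,-0.4,-2],"angular":[-0.0056,-0.0032,-0.0034],"jaw":0}]'; python3 -c "
from h import *
rows(((580,-180,42),-20,-60,7),((580,-180,150),-20,-60,7))"
```

```text
t: 12.55
ee_pos: [576.5, -188.6, 35.0]
orientation: [1.891, 1.328, -1.096]
ft_force: [0.4, 0.7, 0.3]
width: 43.8
grasp_force: 30.0
[-1.4, 0.3, 0.2] [0.0017, 0.0032, 0.0016]
[-95.1, 0.3, -53.5] [0.0017, 0.0032, 0.0016]
```

```bash
python3 -m creep '[{"translation":[-10,0.2,-6],"angular":[0,0,0],"jaw":0},{"translation":[-30,0.2,-17],"angular":[0,0,0],"jaw":0},{"translation":[-60,0.3,-34],"angular":[0,0,0],"jaw":0},{"translation":[-95.1,0.3,-53.5],"angular":[0,0,0],"jaw":0},{"translation":[-95.1,0.3,-53.5],"angular":[0,0,0],"jaw":0},{"translation":[-95.1,0.3,-53.5],"angular":[0,0,0],"jaw":0},{"translation":[-95.1,0.3,-53.5],"angular":[0,0,0],"jaw":0},{"translation":[-95.1,0.3,-53.5],"angular":[0,0,0],"jaw":0}]'
cat >> h.py <<'E'
def M(r): return R.from_rotvec(r).as_matrix()
k1=M([1.776,2.041,-.473]).T@(np.array([521.6,-147.1,21])-[523.3,-153.7,10.9])
c2=np.array([583.6,-169.4,33.8])+M([-1.895,-1.326,-1.094])@k1
k2=M([1.891,1.328,-1.096]).T@(np.array([c2[0],c2[1],42])-[576.5,-188.6,35.0])
k2[1]=0   # centred by the jaws
def prows(*T):
    "rows that bring the held pack's centre to c at yaw phi, lean th"
    o=ctrl.get_obs(); R0=M(o['orientation'])
    for c,phi,th in T:
        Q=pose(c,phi,th,0)[1]; P=np.array(c,float)-Q@k2
        print((R0.T@(P-o['ee_pos'])).round(1).tolist(),R.from_matrix(R0.T@Q).as_rotvec().round(4).tolist())
E
python3 -c "
from h import *
print(k1,c2,k2)
prows(((556,151,130),-7.5,30))"
```

```text
t: 13.55
ee_pos: [576.0, -189.5, 143.0]
orientation: [1.89, 1.329, -1.099]
ft_force: [0.7, -0.3, -4.3]
width: 43.9
grasp_force: 30.0
[  0.81211521  -0.73885363 -12.13484916] [ 579.45656194 -178.64893199   40.56381386] [ -0.91835099   0.         -12.47234779]
[179.6, -136.0, -266.2] [-0.0653, 1.5678, -0.2307]
```

```bash
python3 -m creep '[{"translation":[179.6,-136,-266.2],"angular":[-0.0653,1.5678,-0.2307],"jaw":0},{"translation":[179.6,-136,-266.2],"angular":[-0.0653,1.5678,-0.2307],"jaw":0},{"translation":[179.6,-136,-266.2],"angular":[-0.0653,1.5678,-0.2307],"jaw":0},{"translation":[179.6,-136,-266.2],"angular":[-0.0653,1.5678,-0.2307],"jaw":0},{"translation":[179.6,-136,-266.2],"angular":[-0.0653,1.5678,-0.2307],"jaw":0},{"translation":[179.6,-136,-266.2],"angular":[-0.0653,1.5678,-0.2307],"jaw":0},{"translation":[179.6,-136,-266.2],"angular":[-0.0653,1.5678,-0.2307],"jaw":0},{"translation":[179.6,-136,-266.2],"angular":[-0.0653,1.5678,-0.2307],"jaw":0}]'; python3 -c "
from h import *
prows(((556,151,80),-7.5,30))"
```

```text
t: 14.55
ee_pos: [555.3, 158.8, 119.9]
orientation: [-2.146, -1.858, -0.415]
ft_force: [-0.3, 0.2, -4.3]
width: 43.7
grasp_force: 30.0
[-20.0, 2.6, 46.0] [-0.0118, 0.1262, -0.0158]
```

```bash
python3 -m creep '[{"translation":[-20,2.6,46],"angular":[-0.0118,0.1262,-0.0158],"jaw":0},{"translation":[-20,2.6,46],"angular":[-0.0118,0.1262,-0.0158],"jaw":0},{"translation":[-20,2.6,46],"angular":[-0.0118,0.1262,-0.0158],"jaw":0},{"translation":[-20,2.6,46],"angular":[-0.0118,0.1262,-0.0158],"jaw":0},{"translation":[-20,2.6,46],"angular":[-0.0118,0.1262,-0.0158],"jaw":0},{"translation":[-20,2.6,46],"angular":[-0.0118,0.1262,-0.0158],"jaw":0},{"translation":[-20,2.6,46],"angular":[-0.0118,0.1262,-0.0158],"jaw":0},{"translation":[-20,2.6,46],"angular":[-0.0118,0.1262,-0.0158],"jaw":0}]'; python3 -c "
from h import *
prows(((556,151,60),-7.5,30),((556,151,40),-7.5,30),((556,151,33),-7.5,30))
for n in('side','top'):
    im=snap(n,n+'5.png')
a=cv2.imread('pics/side5.png')[130:230,240:340];b=cv2.imread('pics/top5.png')[170:240,215:285]
w=np.zeros((400,800,3),np.uint8);w[:,:400]=cv2.resize(a,(400,400),interpolation=2);w[:,400:]=cv2.resize(b,(400,400),interpolation=2);cv2.imwrite('pics/c5.png',w)"
```

```text
t: 15.55
ee_pos: [557.8, 157.5, 70.0]
orientation: [-2.068, -1.809, -0.55]
ft_force: [0.1, -0.3, -4.5]
width: 43.5
grasp_force: 30.0
[-9.9, -1.0, 17.8] [0.0013, 0.0038, -0.0022]
[-19.8, -1.0, 35.2] [0.0013, 0.0038, -0.0022]
[-23.3, -1.0, 41.3] [0.0013, 0.0038, -0.0022]
```

View pics/c5.png

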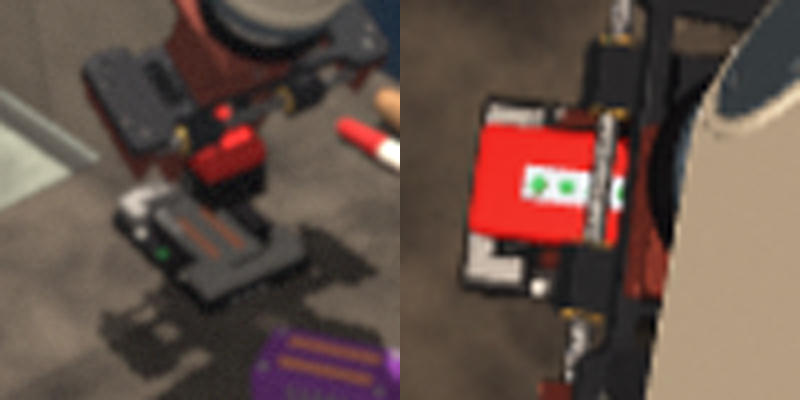

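The red side with the gauge is up over the charger. In the top crop the left-end corners of the pack's top are at about (487,125) and (470,235). I'll check these against the expected position.

Run:
```python
from m import *
o=ctrl.get_obs();Q=M(o['orientation']);c=o['ee_pos']+Q@k2
print('c',c.round(1))
W=atz('top',px([(87,125),(70,235)],400/70,(215,170)),c[2]+21);print(W.round(1))
a=np.radians(-7.5);X=np.array([np.cos(a),np.sin(a)]);Y=np.array([-X[1],X[0]])
print(c[:2]+42*Y+22*X,c[:2]+42*Y-22*X)
```

```text
c [556.9 150.5  80.3]
[[581.8 185.8 101.3]
 [539.5 192.3 101.3]]
[584.15603211 189.29816317] [540.53245821 195.04131563]
```

```bash
python3 -m creep '[{"translation":[-9.9,-1,17.8],"angular":[0.001,0.004,-0.002],"jaw":0},{"translation":[-16,-1,29],"angular":[0.001,0.004,-0.002],"jaw":0},{"translation":[-16,-1,29],"angular":[0.001,0.004,-0.002],"jaw":0},{"translation":[-16,-1,29],"angular":[0.001,0.004,-0.002],"jaw":0},{"translation":[-16,-1,29],"angular":[0.001,0.004,-0.002],"jaw":0},{"translation":[-16,-1,29],"angular":[0.001,0.004,-0.002],"jaw":0},{"translation":[-16,-1,29],"angular":[0.001,0.004,-0.002],"jaw":0},{"translation":[-16,-1,29],"angular":[0.001,0.004,-0.002],"jaw":0}]'; python3 -c "
from h import *
prows(((556,151,47),-7.5,30),((556,151,40),-7.5,30),((556,151,33),-7.5,30))
o=ctrl.get_obs();Q=M(o['orientation']);c=o['ee_pos']+Q@k2;print(c)
for n in('side','top'):
    im=snap(n,n+'6.png')
a=cv2.imread('pics/side6.png')[140:220,255:335];b=cv2.imread('pics/top6.png')[170:240,215:285]
w=np.zeros((400,800,3),np.uint8);w[:,:400]=cv2.resize(a,(400,400),interpolation=2);w[:,400:]=cv2.resize(b,(400,400),interpolation=2);w=cv2.convertScaleAbs(w,alpha=1.4);cv2.imwrite('pics/c6.png',w)"
```

```text
t: 16.65
ee_pos: [556.9, 158.1, 36.9]
orientation: [-2.063, -1.808, -0.553]
ft_force: [-0.8, -0.2, -3.6]
width: 44.0
grasp_force: 30.0
[-0.2, 0.0, 0.1] [0.0004, -0.0002, -0.0005]
[-3.7, 0.0, 6.2] [0.0004, -0.0002, -0.0005]
[-7.2, 0.0, 12.2] [0.0004, -0.0002, -0.0005]
[556.00596467 151.10874954  47.195443  ]
```

View pics/c6.png

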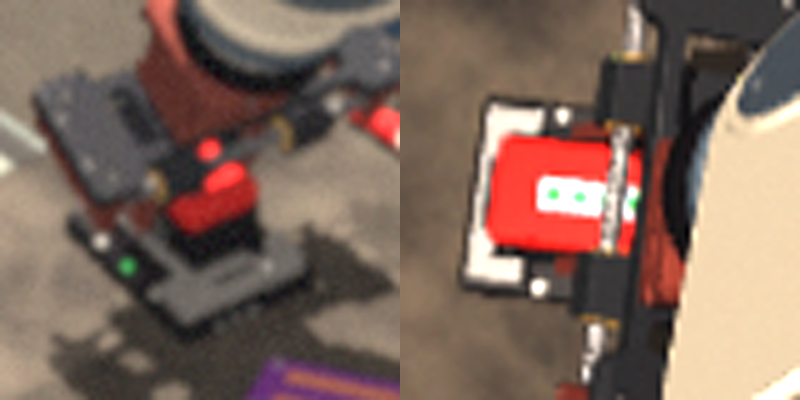

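The pack sits just above the pocket, centred between the side brackets; its left-end corners are at about (502,135) and (489,245) in the top crop.

Run:
```python
from m import *
W=atz('top',px([(102,135),(89,245)],400/70,(215,170)),68);print(W.round(1),W.mean(0))
a=np.radians(-7.5);X=np.array([np.cos(a),np.sin(a)]);Y=np.array([-X[1],X[0]])
print('exp',np.array([556,151])+42*Y)
# charger outer left end of walls, z=24
V=atz('top',px([(90,101),(67,290)],400/70,(215,170)),24)
V2=atz('top',px([(90,101),(67,290)],400/70,(215,170)),12)
print(V.round(1),V.mean(0),V2.mean(0),'exp',np.array([556,151])+[57*Y,62*Y])
```

```text
[[581.8 187.1  68. ]
 [537.8 192.3  68. ]] [559.80942879 189.69075778  68.        ]
exp [561.48210007 192.64068418]
[[601.7 201.6  24. ]
 [522.1 211.1  24. ]] [561.9047758  206.34552034  24.        ] [563.01405768 209.03148395  12.        ] exp [[563.43999296 207.5123571 ]
 [564.09262392 212.46958141]]
```

The offset relative to the charger is about 1 mm. I'll shift by 1 mm and lower slowly.

```bash
python3 -m creep '[{"translation":[0.9,0,0.5],"angular":[0,0,0],"jaw":0},{"translation":[-0.6,0,3.1],"angular":[0,0,0],"jaw":0},{"translation":[-1.6,0,4.9],"angular":[0,0,0],"jaw":0},{"translation":[-2.6,0,6.6],"angular":[0,0,0],"jaw":0},{"translation":[-3.6,0,8.3],"angular":[0,0,0],"jaw":0},{"translation":[-4.6,0,10.1],"angular":[0,0,0],"jaw":0},{"translation":[-4.6,0,10.1],"angular":[0,0,0],"jaw":0},{"translation":[-4.6,0,10.1],"angular":[0,0,0],"jaw":0}]'; python3 -c "
from h import *
o=ctrl.get_obs();Q=M(o['orientation']);c=o['ee_pos']+Q@k2;print(c)
prows(((556,152,33),-7.5,30),((556,152,32),-7.5,30))"
```

```text
t: 17.75
ee_pos: [557.0, 159.2, 25.7]
orientation: [-2.063, -1.808, -0.553]
ft_force: [-0.4, 0.4, -3.6]
width: 43.9
grasp_force: 30.0
[556.10637613 152.18227284  36.0105216 ]
[-1.7, -0.1, 2.5] [0.0002, -0.0002, -0.0006]
[-2.2, -0.1, 3.4] [0.0002, -0.0002, -0.0006]
```

Free of contact, well inside the pocket walls. Down the rest to floor contact.

```bash
python3 -m creep '[{"translation":[-0.4,0,0.7],"angular":[0,0,0],"jaw":0},{"translation":[-0.8,0,1.4],"angular":[0,0,0],"jaw":0},{"translation":[-1.2,0,2.1],"angular":[0,0,0],"jaw":0},{"translation":[-1.5,0,2.6],"angular":[0,0,0],"jaw":0},{"translation":[-1.7,0,2.9],"angular":[0,0,0],"jaw":0},{"translation":[-1.7,0,2.9],"angular":[0,0,0],"jaw":0},{"translation":[-1.7,0,2.9],"angular":[0,0,0],"jaw":0},{"translation":[-1.7,0,2.9],"angular":[0,0,0],"jaw":0}]'; python3 -c "
from h import *
o=ctrl.get_obs();Q=M(o['orientation']);c=o['ee_pos']+Q@k2;print(c,o['moment'])"
```

```text
t: 18.75
ee_pos: [557.0, 159.3, 23.3]
orientation: [-2.062, -1.808, -0.554]
ft_force: [-3.5, -1.5, 7.0]
width: 43.9
grasp_force: 30.0
[556.07974297 152.31735178  33.60098616] [-0.42590296  0.5335459   0.20967352]
```

Floor contact at the expected height. Ease, release, then back out along the tool axis.

```bash
python3 -m creep '[{"translation":[0.3,0,-0.5],"angular":[0,0,0],"jaw":0},{"translation":[0.3,0,-0.5],"angular":[0,0,0],"jaw":0.55},{"translation":[0.3,0,-0.5],"angular":[0,0,0],"jaw":0.7},{"translation":[0.3,0,-0.5],"angular":[0,0,0],"jaw":0.8},{"translation":[0.3,0,-0.5],"angular":[0,0,0],"jaw":0.8},{"translation":[0.3,0,-0.5],"angular":[0,0,0],"jaw":0.8},{"translation":[0,0,-20],"angular":[0,0,0],"jaw":0.8},{"translation":[0,0,-50],"angular":[0,0,0],"jaw":0.8}]' && python3 -m creep '[{"translation":[0,0,-30],"angular":[0,0,0],"jaw":0.8},{"translation":[0,0,-80],"angular":[0,0,0],"jaw":0.8},{"translation":[0,0,-130],"angular":[0,0,0],"jaw":0.8},{"translation":[-60,0,-180],"angular":[0,0,0],"jaw":0.8},{"translation":[-120,0,-200],"angular":[0,0,0],"jaw":0.8},{"translation":[-180,0,-200],"angular":[0,0,0],"jaw":0.8},{"translation":[-200,0,-200],"angular":[0,0,0],"jaw":0.8},{"translation":[-200,0,-200],"angular":[0,0,0],"jaw":0.8}]'; python3 -c "
from h import *
for n in('side','top'):
    im=snap(n,n+'7.png')
a=cv2.imread('pics/side7.png')[140:220,255:335];b=cv2.imread('pics/top7.png')[170:240,215:285]
w=np.zeros((400,800,3),np.uint8);w[:,:400]=cv2.resize(a,(400,400),interpolation=2);w[:,400:]=cv2.resize(b,(400,400),interpolation=2);w=cv2.convertScaleAbs(w,alpha=1.4);cv2.imwrite('pics/c7.png',w)"
```

```text
t: 19.75
ee_pos: [553.1, 133.8, 66.2]
orientation: [-2.063, -1.808, -0.551]
ft_force: [-0.5, -0.2, 0.6]
width: 70.2
grasp_force: 0.0
t: 20.75
ee_pos: [517.0, -138.7, 138.6]
orientation: [-2.067, -1.804, -0.552]
ft_force: [0.2, 0.0, 0.4]
width: 70.2
grasp_force: 0.0
```

View pics/c7.png

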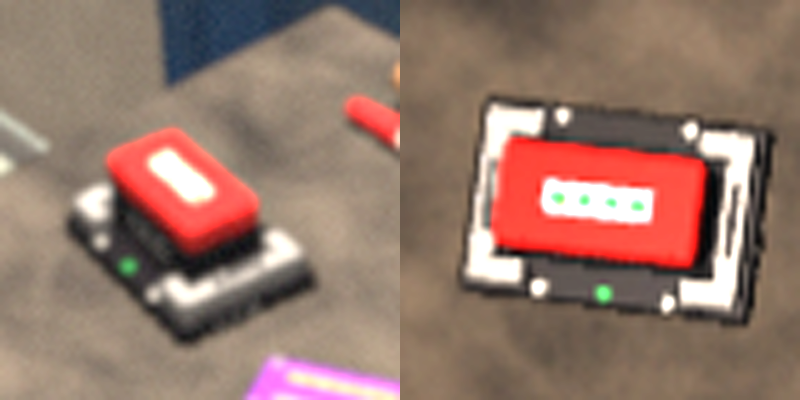

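The pack sits red side up in the pocket, with top-crop corners at about (507,138), (707,157), (695,266) and (493,248), and the gripper is away. One height and level check from both views.

Run:
```python
from m import *
A=px([(107,138),(307,157),(295,266),(93,248)],400/70,(215,170))
B=px([(172,128),(260,202),(190,248),(106,158)],5,(255,140))
an('top54',atz('top',A,54)); an('side54',atz('side',B,54))
oa,da=ray('top',A);ob,db=ray('side',B)
for u,v in zip(da,db):
    s=np.linalg.lstsq(np.c_[u,-v],ob-oa,rcond=None)[0]; print(((oa+s[0]*u+ob+s[1]*v)/2).round(1))
```

```text
top54 [555.3 150.1  54. ] yaw of long axis -96.4 sizes 82.14030867618732 44.866633216042416
side54 [550.8 147.1  54. ] yaw of long axis -99.1 sizes 87.88168307297244 46.05086224513641
[581.2 189.3  52.8]
[572.1 107.8  51.3]
[528.8 113.7  41.9]
[537.7 193.9  52.5]
```

The top face is at about 52–53 mm (54 expected), level end to end, and centred on the pocket within 1 mm. The fourth corner's low reading came from picking the side's lower red edge. Handing in.

```bash
python3 -c "
from workcell import ctrl
print(ctrl.close_job())"
```

```text
the job is handed in; nothing more can be done
None
```

The battery pack is turned over, red gauge side up, and seated flat in the charger's pocket; I touched none of the tools around it, and handed the job in after about 21 s of robot time.

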